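# Turn a cylinder body over and clamp it closed end up for checking

### The arm

A 6-joint arm with a two-finger parallel gripper is mounted at the origin on the work surface; the furniture and walls round the work are solid. World frame = base frame: x ahead of the robot, y to its left, z up, the work surface at z = 0. Lengths are in m, angles in rad, forces in N, time in s.
With the tool pointing down it reaches from about 0.425 to 1.125 m from the base axis. Payload 14.9 kg.
Tool frame: the origin (TCP) lies at the very end of the fingers, on their centre line; the grasp point (between the pads) lies 19 mm behind it (manip.hold_point_z is the distance from the TCP to the grasp point, in m); z points along the fingers, y is the line along which they close (so a half turn about z gives the same grasp; the last joint's range is limited). The gripper opens to 91 mm and grips with 3 to 60 N. Pads are 32 mm wide; open, the fingers measure 118 mm over their backs; the gripper's body (76 mm by 178 mm) begins 60 mm behind the grasp point.
Start: joints at [1.102, 0.379, 1.734, -0, 1.028, -0.033], TCP at [0.296, 0.635, 0.214] pointing down, gripper open.
Joint ranges: [-2.77, 2.77], [-0.74, 2.19], [0, 2.66], [-1.06, 4.2], [0.31, 2.87], [-3.08, 3.08]. Speed limits (rad/s): [1.89, 1.89, 2.39, 3.14, 3.14, 3.14].

### API

Orientations are given as a 3x3 rotation matrix whose columns are the frame's x, y, z axes.
In Python, from rig import manip gives the robot as it stands. Calls block until the motion is done:
- manip.movep(position, orientation): joint-space move of the TCP to a pose.
- manip.move_l(position, ori=None, vel=0.15, contact_N=None): straight line of the TCP; ori=None keeps the orientation; vel is the mean speed in m/s. With contact_N (N) it stops when the force on the tool has changed by that much, and returns True; else False.
- manip.set_joints(angles): joint-space move.
- manip.gripper_to(opening, squeeze=None): finger opening in m; squeeze is the grip in N (None keeps the last); returns when the fingers have stopped.
- manip.wait(seconds).
- manip.ik(position, orientation): joint angles nearest the present ones, or None.
- manip.snapshot(name): name is "side" or "top" or "wrist"; returns a dict with "pixels" (420x560x3 uint8, red, green, blue), "z_map" (420x560 float32, m along the optical axis (not along the pixel's ray), 0 where there is no reading), "fx", "fy", "cx", "cy" (pixels), "position" and "attitude" of the camera in the world. Camera axes: x right, y up, looking along -z (the intrinsics and any distortion apply to the point x, -y, -z); pixel columns grow to the right and rows downward; lengths in m; the calibration is good to about 2 mm. A picture is of the moment at which its call begins.
A pose or a line that the arm cannot do raises manip.IKError and nothing moves.
- manip.hand_in(): hands the job in; it is judged then, once.
Trained networks look in the newest picture that a camera, given by its name, has taken for a name from the list of things; names that differ only in an ending like _2 or _b are one class to them, and where a whole thing is asked for, a point or a joint stands for the part that bears it (a point fixed in the world has none). Each returns a list of dicts, best first, with "score" (0 to 1); they miss things now and then, are a little off and sometimes report something else, mostly with a low value. They report only what shows in the picture. A call takes as long as a camera call.
- manip.look_for(camera, target): "pixel" ([row, column] in pixels, amid what is visible of it).
- manip.regions_of(camera, target): "pixels" (420x560 bool, what is visible of it) and "pixel" ([row, column] in pixels, amid what is visible of it).
- manip.place_of(camera, target): "pixel" ([row, column] in pixels: a listed point, or the origin of a listed thing).
Readings, each from a call of its own:
- manip.current_time_s(): time.
- manip.current_q(): joint angles.
- manip.current_qd(): joint speeds.
- manip.current_tau(): joint torques, N m.
- manip.current_tool_pos(): TCP position.
- manip.current_orientation(): TCP orientation.
- manip.current_wrist_force(): force on the tool from outside, world axes, zero at the start.
- manip.current_torque(): the same for the moment, N m.
- manip.current_grip_width(): finger opening in m.
- manip.current_finger_force(): force on a finger pad.
Only numpy, scipy, OpenCV 4.12 (cv2) and the standard library are available. Lean on these libraries where they do the work, as an engineer would, in place of code of your own. Each camera call takes 0.05 s, during which the arm holds its last target. There are 200 camera calls.

### The job

One of the two square cylinder bodies stands with its open bore upwards. Turn it over and stand it, bore down, on the clamping fixture, square against the long low rail and close beside the small side stop, set down without dropping it; then turn the wing knob clockwise to its stop so that the cam clamps it. The other body has been checked already: leave it and the other things on the table as they are.

Things in the scene. Friction and masses are not known exactly. Their poses are not given: they have to be found in the camera images.
- cylinder_body: The body to turn over: aluminium cup of square outline, 56 x 56 mm, 72 mm high; blind round bore 40 mm across, 60 mm deep (closed end 12 mm thick); about 0.34 kg. Origin: middle of the closed end's outer face; z runs from there along the bore to the mouth (up at the start), x and y square to the side faces. It can be gripped across either pair of side faces; laid on a side face it lies still.
- checked_body: Identical body that stands mouth down, closed end up. Origin: middle of its underside (the mouth end, on the table), z up, x and y square to its side faces.
- fixture: Steel fixture screwed to the table. Base 156 mm (its x) x 112 mm (its y), 14 mm thick. Origin: centre of its underside, z up, x from rail to cam. Rail: face towards the cam at x = -64 mm, 11 mm thick, 84 mm long. Side stop: face looking to -y at y = +31 mm, 11 mm thick, x from -31 to -11 mm. Both have their tops 28 mm above the table.
- seat (a point): Point on the base's top (14 mm above the table) under the middle of a body that touches both rail and side stop. Axes as the fixture: +x to the cam, +y to the side stop.
- knob_grip (a point): Middle of the knob's wing, on the vertical turning axis, 59.5 mm above the table. The wing is a bar 50 mm long, 14 mm thick, 49 to 71 mm above the table, on a stem 19 mm across; the cam disc below it ends 31 mm above the table. z up; x turns with the knob and lies 0.725 rad clockwise (from above) of the bar's long axis.
- cam_knob (a joint): Wing knob: 0 = open, 1.45 rad = at its stop, clamped; grows clockwise seen from above, stays where left, needs under 0.5 N m. The gap from rail to cam is 66 mm at 0 and closes to the body's 56 mm: the cam pushes the body against the rail. The wing's long axis is 0.725 rad anticlockwise of the fixture's x at 0, as far clockwise of it at the stop.
- plug (a point): Fixed: nose of the mains plug in the trunking on the wall behind the table. Plug and sockets stand out to x = 0.53 right of y = 0.02 and to x = 0.545 left of it, from 0.07 to 0.23 m above the table; the wall is at x = 0.58. A carton 0.27 m high stands at the right, beyond y = -0.16. From x = 0.1 to 0.31 stand only things under 55 mm high.
- ring_gauge: Bystander: steel setting ring, 66 mm across, 22 mm high, lying flat. Origin: centre of its underside.
- loupe: Bystander: black stand magnifier, 42 mm across, 37 mm high. Origin: centre of its underside.

How it is judged:
On the way:
1. the body stands mouth down on the fixture's base between rail and cam, let go, before the cam is closed (angle between cylinder_body's own z axis and vertical above 3.05 rad and z of cylinder_body in the frame of fixture between 0.083 and 0.089 m and x of cylinder_body in the frame of seat between -0.003 and 0.014 m and y of cylinder_body in the frame of seat between -0.012 and 0.003 m and value of joint cam_knob below 1.2 rad and contact force between cylinder_body and the fingers below 0.1 N), for 0.2 s.
At the end, for the whole second after the job is handed in: The body stands mouth down on the fixture's base, its centre within 3 mm of the seat along the fixture's x and no more than 12 mm from it towards -y, square to the rail within 0.05 rad, at rest, and the wing knob is within 0.1 rad of its clamped stop (angle between cylinder_body's own z axis and vertical above 3.05 rad and z of cylinder_body in the frame of fixture between 0.083 and 0.089 m and x of cylinder_body in the frame of seat between -0.003 and 0.003 m and y of cylinder_body in the frame of seat between -0.012 and 0.003 m and (angle between the x axis of cylinder_body and the x axis of fixture, either way round below 0.05 rad or angle between the x axis of cylinder_body and the y axis of fixture, either way round below 0.05 rad) and value of joint cam_knob above 1.35 rad and linear speed of cylinder_body below 0.01 m/s); the robot touches nothing.
It fails at once if the checked body is pushed more than 15 mm or tipped (distance of checked_body from where it was at the start of the episode above 0.015 m or angle between checked_body's own z axis and vertical above 0.2 rad).
It fails at once if a bystander is pushed more than 20 mm (distance of any of ring_gauge, loupe from where it was at the start of the episode above 0.02 m).
It fails at once if the body is dropped or rammed onto the fixture (over 60 N) (contact force between cylinder_body and fixture above 60 N and value of joint cam_knob below 0.5 rad).
It also fails if it takes over 72 s, if anything falls off the work surface, if the arm or the gripper's body presses on something with over 40 N, if the wrist force passes 120 N, or if a joint passes its speed limit or range.

## Working session

There is one attempt and no reset: what is moved stays moved. The work goes in short steps, each a Python script; the robot and the scene stay as the last script left them, time stands still between calls to the robot, and variables do not carry over. Pictures are saved under pics/ and viewed, at most 10 in all, crops included, and the job is handed in when it is done.

```bash
mkdir -p pics; ls
cat > h.py <<'E'
import numpy as np, cv2
from rig import manip
def proj(s,P):
    p=np.array(s['attitude']).T@(np.asarray(P)-s['position']); return s['cy']+s['fy']*(-p[1])/(-p[2]), s['cx']+s['fx']*p[0]/(-p[2])
def ray(s,rc):
    r,c=rc; d=np.array([(c-s['cx'])/s['fx'],-(r-s['cy'])/s['fy'],-1.]); return np.array(s['attitude'])@d
def at_z(s,rc,z):
    d=ray(s,rc); p=np.array(s['position']); return p+d*(z-p[2])/d[2]
def cloud(s):
    z=s['z_map']; r,c=np.mgrid[:420,:560]
    d=np.stack([(c-s['cx'])/s['fx'],-(r-s['cy'])/s['fy'],-np.ones_like(z)],-1)*z[...,None]
    P=d@np.array(s['attitude']).T+s['position']; P[z==0]=np.nan; return P
def save(s,n): cv2.imwrite('pics/'+n,s['pixels'][...,::-1])
E
python3 - <<'E'
from h import *
S={}
for n in ('top','side'):
    s=manip.snapshot(n); save(s,n+'0.png'); P=cloud(s)
    print(n,{k:np.round(s[k],3).tolist() for k in s if k not in('pixels','z_map')})
    for t in 'cylinder_body checked_body fixture seat knob_grip ring_gauge loupe plug'.split():
        for d in manip.place_of(n,t)[:2]:
            r,c=[int(round(v)) for v in d['pixel']]
            print(n,t,round(d['score'],2),r,c,P[min(max(r,0),419),min(max(c,0),559)].round(3), at_z(s,d['pixel'],0).round(3))
E
```

```text
pics
rig.py
top {'fx': 524.967, 'fy': 524.967, 'cx': 277.152, 'cy': 220.923, 'position': [0.391, 0.133, 1.242], 'attitude': [[-0.012, 0.997, -0.073], [-1.0, -0.01, 0.023], [0.022, 0.074, 0.997]]}
top cylinder_body 0.72 261 316 [0.386 0.014 0.011] [0.386 0.013 0.   ]
top cylinder_body 0.34 259 177 [0.395 0.338 0.012] [0.395 0.341 0.   ]
top checked_body 0.78 246 370 [ 0.418 -0.102  0.07 ] [ 0.421 -0.117  0.   ]
top checked_body 0.32 263 184 [0.385 0.322 0.015] [0.384 0.324 0.   ]
top fixture 0.65 258 173 [0.397 0.347 0.014] [0.397 0.349 0.   ]
top seat 0.76 261 187 [0.39  0.315 0.012] [0.39  0.316 0.   ]
top knob_grip 0.57 255 156 [0.404 0.376 0.065] [0.404 0.39  0.   ]
top ring_gauge 0.61 203 211 [ 0.526  0.261 -0.001] [0.526 0.261 0.   ]
top loupe 0.71 198 265 [0.533 0.132 0.032] [0.536 0.132 0.   ]
top loupe 0.67 262 187 [0.387 0.315 0.017] [0.387 0.317 0.   ]
top plug 0.73 195 335 [ 0.533 -0.025  0.075] [ 0.542 -0.035  0.   ]
side {'fx': 417.615, 'fy': 417.615, 'cx': 281.119, 'cy': 206.728, 'position': [0.037, 0.252, 0.822], 'attitude': [[-0.285, 0.817, -0.501], [-0.959, -0.245, 0.145], [-0.004, 0.522, 0.853]]}
side cylinder_body 0.79 245 341 [0.366 0.03  0.053] [0.39  0.014 0.   ]
side checked_body 0.68 201 273 [0.519 0.131 0.036] [0.54  0.126 0.   ]
side checked_body 0.63 221 390 [ 0.394 -0.094  0.042] [ 0.415 -0.112  0.   ]
side fixture 0.81 282 187 [0.394 0.35  0.014] [0.401 0.352 0.   ]
side seat 0.66 283 205 [0.382 0.315 0.012] [0.388 0.316 0.   ]
side knob_grip 0.58 268 168 [0.407 0.373 0.072] [0.443 0.386 0.   ]
side ring_gauge 0.95 215 221 [ 0.539  0.25  -0.001] [0.537 0.25  0.   ]
side loupe 0.79 203 271 [0.521 0.135 0.026] [0.537 0.13  0.   ]
side plug 0.94 163 341 [ 0.608 -0.07  -0.013] [ 0.599 -0.066  0.   ]
```

View pics/top0.png

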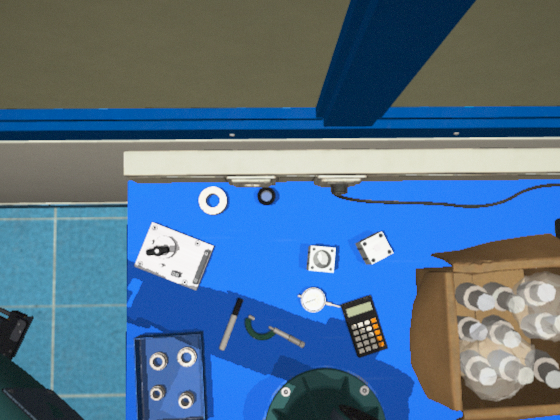

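View pics/side0.png

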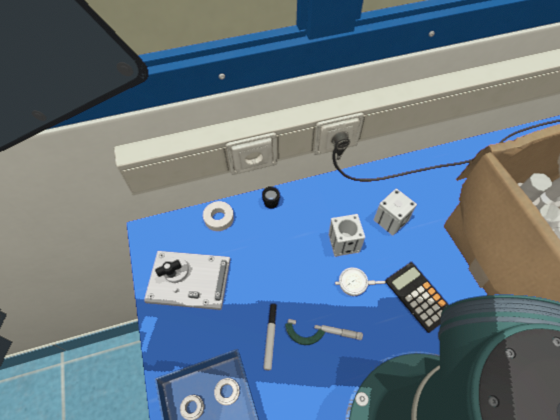

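Run:
```python
from h import *
for n in ('top','side'):
    s=manip.snapshot(n); P=cloud(s)
    Z=P[...,2]
    # body rim / checked top : heights .06-.08
    for nm,(x0,x1,y0,y1),(a,b) in (('body',(.33,.45,-.045,.07),(.066,.08)),('chk',(.35,.48,-.16,-.05),(.066,.08)),('wing',(.36,.45,.33,.43),(.06,.08)),('railstop',(.3,.5,.24,.46),(.022,.034)),('base',(.3,.5,.24,.46),(.007,.02))):
        m=(P[...,0]>x0)&(P[...,0]<x1)&(P[...,1]>y0)&(P[...,1]<y1)&(Z>a)&(Z<b)
        if m.sum()<8: print(n,nm,m.sum());continue
        Q=P[m]; lab=[Q]
        k,L=cv2.connectedComponents(m.astype(np.uint8))
        for i in range(1,k):
            q=P[L==i]
            if len(q)<40: continue
            rr=cv2.minAreaRect((q[:,:2]*1000).astype(np.float32))
            print(n,nm,len(q),'c',np.round(rr[0],1),'size',np.round(rr[1],1),'ang',round(rr[2],1),'z',round(float(np.median(q[:,2])),4))
```

```text
top body 386 c [392.6   6.4] size [56.7 56.3] ang 84.1 z 0.0719
top chk 629 c [ 416.2 -116.8] size [55.8 57.6] ang 27.0 z 0.072
top wing 166 c [413.7 373.2] size [50.5 20.1] ang 89.6 z 0.0694
top railstop 277 c [427.1 365.4] size [57.7 46.9] ang 34.7 z 0.03
top railstop 171 c [377.4 281. ] size [11.1 83.2] ang 67.9 z 0.0277
top railstop 43 c [361.6 339.1] size [19.2 10.8] ang 66.9 z 0.0277
top base 2513 c [402.6 346. ] size [156.9 113.8] ang 68.1 z 0.0138
side body 467 c [392.1   7.3] size [57.2 58.3] ang 83.6 z 0.0709
side chk 627 c [ 415.5 -115.9] size [56.3 58.3] ang 26.9 z 0.0712
side wing 232 c [413.7 374.4] size [21.3 49.2] ang 18.8 z 0.0691
side railstop 272 c [421.5 363.2] size [44.6 51.1] ang 68.3 z 0.0298
side railstop 231 c [376.5 282.7] size [11.9 83.2] ang 68.1 z 0.0274
side railstop 62 c [361.7 340.6] size [19.9 11.6] ang 69.2 z 0.0272
side base 3033 c [402.6 346.9] size [156.6 112.7] ang 68.1 z 0.0135
```

The top view shows the open body at about (260,322), the checked body at (247,375), and the fixture at (255,175) with its rail at lower right. Both views agree to about 1 mm. The plan is two 90° turns with a tilted tool: spin the last joint, lay the body on its side, regrasp, spin again. I'll check reach first.

```bash
cat >> h.py <<'E'
def R(head,tilt,s=1):
    h,t=np.radians([head,tilt]); u=np.array([np.cos(h),np.sin(h),0])
    a=np.sin(t)*u-np.cos(t)*np.array([0,0,1]); y=s*np.cross([0,0,1],u)
    return np.column_stack([np.cross(y,a),y,a])
HZ=manip.hold_point_z
def tcp(hold,Rm): return np.asarray(hold)+HZ*Rm[:,2]
FX,FY=np.array([.373,.928]),np.array([-.928,.373])
E
python3 - <<'E'
from h import *
def t(p,h,ti):
    o=[]
    for s in(1,-1):
        Rm=R(h,ti,s); q=manip.ik(tcp(p,Rm),Rm); o.append(None if q is None else np.round(q,2).tolist())
    return o
print(HZ)
for nm,p,hs in (('pick',(.3925,.007,.045),(-6,84,174,264)),('place',(.3864,.3142,.065),(68,248,158,338))):
  for h in hs:
    for ti in (30,45,60):
        print(nm,h,ti,t(p,h,ti), [x is not None for x in t((*p[:2],p[2]+.1),h,ti)])
for p in ((.41,.14,.034),(.45,.14,.034)):
  for h in range(0,360,30):
    r=t(p,h,45); print('lay',p,h,r)
E
```

```text
0.0188
pick -6 30 [None, None] [False, False]
pick -6 45 [None, None] [False, False]
pick -6 60 [None, None] [False, False]
pick 84 30 [[-0.36, 0.36, 2.37, 0.81, 0.73, 2.18], [-0.36, 0.36, 2.37, 0.81, 0.73, -0.96]] [True, True]
pick 84 45 [[-0.48, 0.48, 2.33, 0.95, 0.95, 1.95], [-0.48, 0.48, 2.33, 0.95, 0.95, -1.19]] [True, True]
pick 84 60 [[-0.57, 0.62, 2.28, 1.0, 1.17, 1.8], [-0.57, 0.62, 2.28, 1.0, 1.17, -1.34]] [True, True]
pick 174 30 [[-0.06, 0.48, 2.15, 0.03, 1.04, 1.6], [-0.06, 0.48, 2.15, 0.03, 1.04, -1.54]] [True, True]
pick 174 45 [[-0.06, 0.61, 2.03, 0.03, 1.29, 1.59], [-0.06, 0.61, 2.03, 0.03, 1.29, -1.55]] [True, True]
pick 174 60 [[-0.06, 0.74, 1.93, 0.04, 1.52, 1.59], [-0.06, 0.74, 1.93, 0.04, 1.52, -1.55]] [True, True]
pick 264 30 [[0.26, 0.39, 2.32, -0.73, 0.78, 0.98], [0.26, 0.39, 2.32, -0.73, 0.78, -2.16]] [True, True]
pick 264 45 [[0.37, 0.51, 2.26, -0.85, 1.0, 1.17], [0.37, 0.51, 2.26, -0.85, 1.0, -1.97]] [True, True]
pick 264 60 [[0.44, 0.64, 2.2, -0.91, 1.22, 1.3], [0.44, 0.64, 2.2, -0.91, 1.22, -1.84]] [True, True]
place 68 30 [[0.47, 0.31, 2.38, 1.45, 0.34,
[... 2660 characters left out ...]
4) 120 [[-0.07, 0.6, 2.09, 0.72, 1.09, 1.99], [-0.07, 0.6, 2.09, 0.72, 1.09, -1.15]]
lay (0.45, 0.14, 0.034) 150 [[0.05, 0.66, 1.96, 0.41, 1.25, 1.86], [0.05, 0.66, 1.96, 0.41, 1.25, -1.28]]
lay (0.45, 0.14, 0.034) 180 [[0.18, 0.69, 1.88, 0.13, 1.35, 1.67], [0.18, 0.69, 1.88, 0.13, 1.35, -1.47]]
lay (0.45, 0.14, 0.034) 210 [[0.33, 0.7, 1.88, -0.14, 1.35, 1.46], [0.33, 0.7, 1.88, -0.14, 1.35, -1.68]]
lay (0.45, 0.14, 0.034) 240 [[0.46, 0.67, 1.94, -0.42, 1.26, 1.27], [0.46, 0.67, 1.94, -0.42, 1.26, -1.87]]
lay (0.45, 0.14, 0.034) 270 [[0.57, 0.61, 2.07, -0.73, 1.09, 1.13], [0.57, 0.61, 2.07, -0.73, 1.09, -2.01]]
lay (0.45, 0.14, 0.034) 300 [None, None]
lay (0.45, 0.14, 0.034) 330 [None, None]
```

Run:
```python
from h import *
H=263.9; Rm=R(H,45,1); a=Rm[:,2]; u=np.array([np.cos(np.radians(H)),np.sin(np.radians(H)),0])
hold=np.array([.3924,.0068,.040])-.006*u; T=tcp(hold,Rm)
manip.movep(T-.16*a+[0,0,.08],Rm)
manip.movep(T-.09*a,Rm); print(manip.current_time_s())
manip.move_l(T,vel=.1); manip.gripper_to(.05,squeeze=35)
print(manip.current_grip_width(),manip.current_finger_force(),manip.current_time_s())
manip.move_l(T+[0,0,.12],vel=.15)
R2=R(H,45,-1); L=tcp([.41,.14,.14],R2)
manip.movep(L,R2)
s=manip.snapshot('side'); save(s,'air1.png')
print(manip.current_grip_width(),manip.current_wrist_force(),manip.current_time_s())
```

```text
3.4917
0.055913107574818016 34.999802112579346 5.175
0.05535791990082397 [ 0.59744503  0.32895119 -3.77852619] 8.75
```

View pics/air1.png

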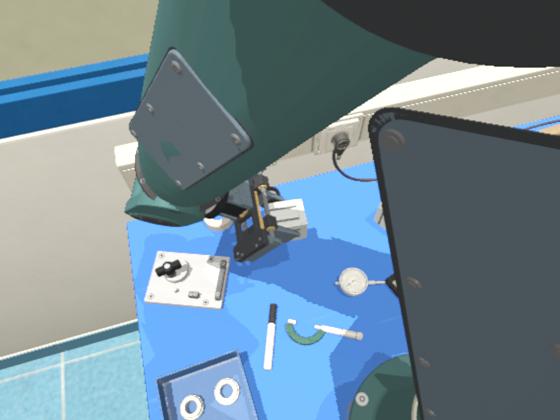

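The body is held at about (222,290), with its axis horizontal. I'll lay it down, then measure it.

```bash
cat >> h.py <<'E'
def lying(n,box=(.33,.5,.04,.26),za=.045,zb=.065):
    s=manip.snapshot(n); P=cloud(s); Z=P[...,2]
    m=(P[...,0]>box[0])&(P[...,0]<box[1])&(P[...,1]>box[2])&(P[...,1]<box[3])&(Z>za)&(Z<zb)
    k,Lb,st,_=cv2.connectedComponentsWithStats(m.astype(np.uint8))
    for i in range(1,k):
        if st[i,4]<60: continue
        q=P[Lb==i]; r=cv2.minAreaRect((q[:,:2]*1000).astype(np.float32))
        print(n,st[i,4],np.round(r[0],1),np.round(r[1],1),round(r[2],1),'z',np.median(q[:,2]).round(4))
    return s
E
python3 - <<'E'
from h import *
R2=R(263.9,45,-1); a=R2[:,2]
manip.move_l(tcp([.41,.14,.042],R2),vel=.1)
print(manip.move_l(tcp([.41,.14,.026],R2),vel=.02,contact_N=5), manip.current_tool_pos()-HZ*a, manip.current_time_s())
manip.gripper_to(.075)
p=manip.current_tool_pos()
manip.move_l(p-.12*a,vel=.15)
R3=R(84,45,1)
manip.movep(tcp([.41,.07,.22],R3),R3)
for n in ('top','side'): save(lying(n),n+'_lay.png')
print(manip.current_q().round(2) if hasattr(manip.current_q(),'round') else manip.current_q(),manip.current_time_s())
E
```

```text
True [0.41007836 0.14002959 0.03330913] 10.4
top 790 [409.1 134.8] [72.4 56. ] 84.1 z 0.056
side 934 [408.6 136.2] [72.1 58.2] 84.1 z 0.0553
[-0.32  0.05  2.35  0.86  1.14  2.39] 15.6
```

View pics/side_lay.png

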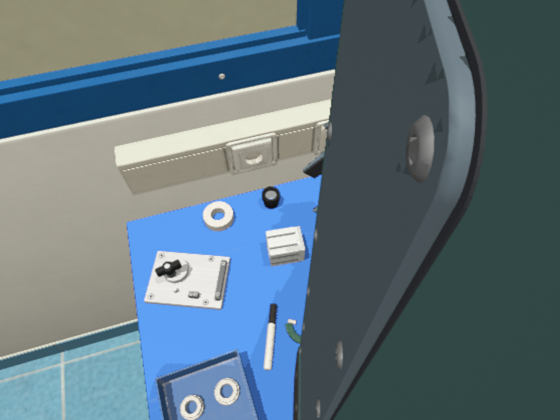

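The body lies at about (245,286) with its mouth towards the fixture, and the measured size is right. Next is the second grasp and the move to above the fixture.

```bash
python3 - <<'E'
from h import *
Rm=R(84.1,45,1); a=Rm[:,2]; u=np.array([np.cos(np.radians(84.1)),np.sin(np.radians(84.1)),0])
hold=np.array([.4092,.1358,.034])-.011*u; T=tcp(hold,Rm)
manip.movep(T-.10*a,Rm); manip.move_l(T,vel=.1); manip.gripper_to(.05,squeeze=40)
print(manip.current_grip_width(),manip.current_finger_force(),manip.current_time_s())
manip.move_l(T+[0,0,.16],vel=.15)
R2=R(68.1,45,-1)
xy=np.array([.3866,.3141])+FX*(.005-.006)+FY*(-.004)
manip.movep(tcp([*xy,.17],R2),R2)
print(manip.current_grip_width(),manip.current_time_s())
s=manip.snapshot('top'); save(s,'pre_top.png'); P=cloud(s)
lying('top',(.3,.48,.22,.42),.17,.22)
lying('side',(.3,.48,.22,.42),.17,.22)
s=manip.snapshot('side'); save(s,'pre_side.png')
E
python3 -c "
import cv2,numpy as np
a=cv2.imread('pics/pre_top.png')[150:350,60:340];b=cv2.imread('pics/pre_side.png')[150:350,60:340]
cv2.imwrite('pics/pre.png',cv2.resize(np.hstack([a,b]),(800,286)))"
```

```text
0.0558214081297695 39.983761087059975 17.725
0.05579308587943074 21.5
top 967 [391.5 317.4] [55.5 81.1] 71.1 z 0.1942
top 96 [399.9 228.8] [15.7 35. ] 80.6 z 0.2129
side 1072 [392.8 319.6] [52.8 81.8] 66.0 z 0.1938
side 102 [397.4 283.6] [11.4 35.6] 44.9 z 0.1892
```

View pics/pre.png

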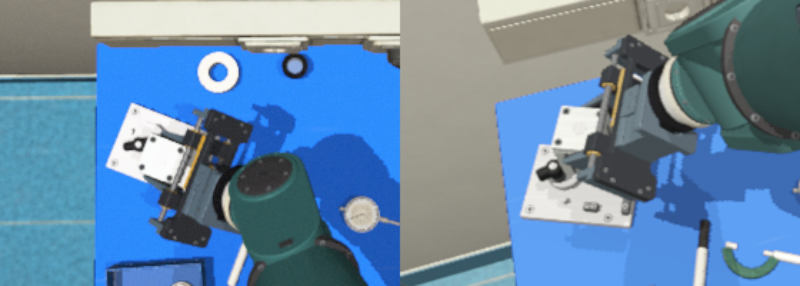

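Closed end up (white face at about (165,165) in the left panel) and level; its top is at 0.194 m against 0.195 m expected. Lowering.

```bash
python3 - <<'E'
from h import *
R2=R(68.1,45,-1); a=R2[:,2]
xy=np.array([.3866,.3141])+FX*(.005-.006)+FY*(-.004)
print(manip.move_l(tcp([*xy,.075],R2),vel=.1,contact_N=15))
print(manip.move_l(tcp([*xy,.055],R2),vel=.015,contact_N=5), manip.current_tool_pos()-HZ*a, xy,manip.current_wrist_force())
manip.gripper_to(.068); manip.wait(.4)
p=manip.current_tool_pos(); manip.move_l(p-.12*a,vel=.12)
Rk=R(68.1,0,1)
manip.movep(p-.12*a+[-.0,0,.12],R2)
print(manip.current_time_s())
for n in ('top','side'):
    s=lying(n,(.3,.48,.24,.38),.08,.095); save(s,n+'_pl.png')
    s=lying(n,(.36,.45,.33,.43),.06,.078)
E
python3 -c "
import cv2,numpy as np
a=cv2.imread('pics/top_pl.png')[150:350,60:340];b=cv2.imread('pics/side_pl.png')[150:350,60:340]
cv2.imwrite('pics/pl.png',cv2.resize(np.hstack([a,b]),(800,286)))"
```

```text
False
True [0.38981601 0.31170457 0.06142826] [0.389939 0.31168 ] [ 0.28878086 -0.38008295  2.37284781]
26.25
top 657 [391.6 316.5] [56.8 56.1] 68.4 z 0.0857
top 163 [413.7 373.2] [50. 20.] 89.5 z 0.0697
side 825 [390.9 317.5] [56.5 56.7] 67.7 z 0.0854
side 233 [413.5 374.2] [48.4 21.7] 85.0 z 0.0693
```

View pics/pl.png

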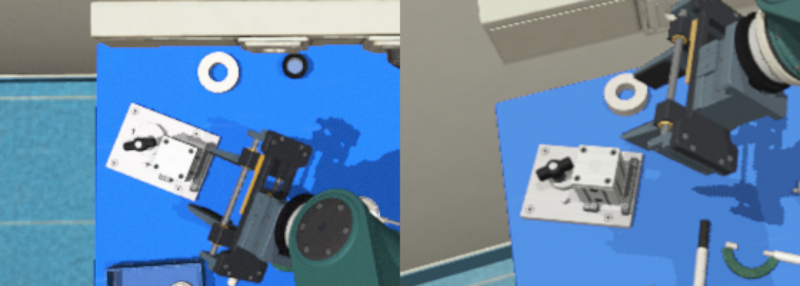

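The body stands about 4.5 mm off the rail and 3.5 mm from the side stop. It is square, at the right height (z 0.0857), and let go. Next is the knob.

Run:
```python
from h import *
k=np.array([.4138,.3743]); w0=68.1+41.54
def hold(w,z,s): Rm=R(w,0,s); return tcp([*k,z],Rm),Rm
best=None
for s in(1,-1):
    q0=manip.ik(*hold(w0,.061,s)); q1=manip.ik(*hold(w0-85,.061,s)); print(s,np.round(q0,2),np.round(q1,2))
    m=max(abs(q0[5]),abs(q1[5])); 
    if abs(q1[5]-q0[5])<2 and (best is None or m<best[0]): best=(m,s)
s=best[1]; print(s)
manip.gripper_to(.026)
manip.movep(*hold(w0,.17,s))
print('c',manip.move_l(hold(w0,.061,s)[0],vel=.08,contact_N=10),manip.current_tool_pos())
manip.gripper_to(.010,squeeze=30); print(manip.current_grip_width(),manip.current_wrist_force(),manip.current_time_s())
for d in list(range(10,81,10))+[83.1,85]:
    manip.movep(*hold(w0-d,.061,s))
    print(d,np.round(manip.current_wrist_force(),1),np.round(manip.current_torque(),2),round(manip.current_grip_width(),4),np.round(manip.current_q()[5],3))
print(manip.current_time_s())
```

```text
1 [ 0.69  0.43  2.07 -0.    0.64 -2.79] [ 0.69  0.43  2.07 -0.    0.64 -1.31]
-1 [ 0.69  0.43  2.07 -0.    0.64  0.35] [ 0.69  0.43  2.07 -0.    0.64  1.83]
-1
c False [0.41404732 0.37450078 0.04265752]
0.017437214465545664 [ 4.59307318  3.71225399 -3.19627807] 30.0417
10 [ 5.5  3.5 -4. ] [ 0.45 -0.89 -0.03] 0.0179 0.526
20 [ 7.1  3.5 -4.2] [ 0.36 -1.08 -0.04] 0.0176 0.701
30 [ 8.6  2.  -4.9] [ 0.22 -1.19 -0.08] 0.0177 0.875
40 [ 8.8  1.5 -5.1] [ 0.11 -1.4  -0.05] 0.0176 1.05
50 [ 9.8  0.4 -5.7] [-0.02 -1.64 -0.05] 0.0175 1.224
60 [11.2 -0.7 -5.9] [-0.13 -1.79 -0.05] 0.0178 1.399
70 [11.7 -1.7 -6.4] [-0.28 -1.94 -0.14] 0.018 1.573
80 [10.8 -3.9 -3.3] [-0.66 -1.68  0.27] 0.0173 1.748
83.1 [ 7.8 -3.7  0.9] [-0.78 -1.31  0.36] 0.0175 1.801
85 [ 8.5 -4.3 -1.6] [-0.8  -1.55  0.37] 0.0175 1.834
32.875
```

```bash
python3 - <<'E'
from h import *
manip.gripper_to(.028)
p=manip.current_tool_pos(); manip.move_l(np.array(p)+[0,0,.12],vel=.12)
q=list(manip.current_q()); q[0]+=.55; q[1]-=.25; manip.set_joints(q)
print(manip.current_time_s())
for n in ('top','side'):
    s=lying(n,(.3,.48,.24,.38),.08,.095); save(s,n+'_k.png'); P=cloud(s)
    m=(np.hypot(P[...,0]-.4138,P[...,1]-.3743)<.03)&(P[...,2]>.06)&(P[...,2]<.078); q=P[m][:,:2]
    e,v=np.linalg.eigh(np.cov(q.T)); print('wing',m.sum(),q.mean(0).round(4),np.degrees(np.arctan2(v[1,1],v[0,1]))%180)
E
python3 -c "
import cv2,numpy as np
a=cv2.imread('pics/top_k.png')[200:300,120:260];b=cv2.imread('pics/side_k.png')[220:320,130:270]
cv2.imwrite('pics/k.png',cv2.resize(np.hstack([a,b]),(800,286),interpolation=cv2.INTER_CUBIC))"
```

```text
35.6917
top 661 [388.7 312.5] [56.2 55.8] 68.2 z 0.0858
wing 168 [0.4145 0.3722] 26.83529625137433
wing 0 [nan nan] nan
  avg = a.mean(axis, **keepdims_kw)
  ret = um.true_divide(
<stdin>:9: RuntimeWarning: Degrees of freedom <= 0 for slice
  c *= np.true_divide(1, fact)
  c *= np.true_divide(1, fact)
<stdin>:9: RuntimeWarning: Mean of empty slice.
```

View pics/k.png

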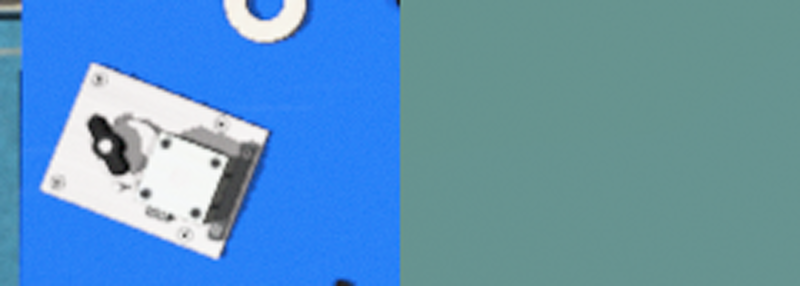

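The wing reads 26.8° (stop expected at 26.6°), and the body has been pushed square against the rail. The arm is clear, so I'm handing in.

```bash
python3 -c "
from h import *
print(manip.hand_in())"
```

```text
the job is handed in; nothing more can be done
None
```

The body is turned over and stands bore down on the fixture, square against the rail and about 3.5 mm from the side stop. The wing knob is turned to its stop (within about 0.3° by the top camera), and the job was handed in at about 36 s; no verdict was returned.

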